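# Hook the ink tray home into its dock

## Robot

A 7-joint arm with a two-finger parallel gripper is mounted at the origin on the work surface. World frame = base frame: x ahead of the robot, y to its left, z up, the work surface at z = 0. Lengths are in m, angles in rad, forces in N, time in s.
With the tool pointing down it reaches from about 0.4 to 0.875 m from the base axis. Payload 4.4 kg.
Tool frame: the origin (TCP) lies at the very end of the fingers, on their centre line; the grasp point (between the pads) lies 19 mm behind it; z points along the fingers, y is the line along which they close (so a half turn about z gives the same grasp; the last joint's range is limited). The gripper opens to 85 mm and grips with 20 to 120 N. Pads are 22 mm wide; open, the fingers measure 114 mm over their backs; the gripper's body (76 mm by 85 mm) begins 54 mm behind the grasp point. The pads swing forward as they close: fully open they stand 13 mm farther back than shut.
Start: joints at [1.039, 0.628, 0.038, 1.517, -0.027, 0.996, -0.02], TCP at [0.292, -0.581, 0.231] pointing down, gripper open.
Joint ranges: [-3.06, 3.06], [-0.37, 2.12], [-1.25, 1.32], [0.18, 2.47], [-1.1, 4.24], [0.23, 1.98], [-2.94, 2.94]. Speed limits (rad/s): [2.57, 2.57, 3.14, 3.14, 3.14, 3.14, 3.14].

## Interface

Orientations are given as a unit quaternion [w, x, y, z].
In Python, from bench import manip, effector, kin, optics, job, spotter, get_t, get_joint_positions, get_qvel, get_tau, get_position, get_eef_rot, get_contact_force, get_wrist_torque, get_opening, get_gripper_force gives the robot as it stands. The module is installed in compiled form; this text tells all that it offers. Calls block until the motion is done:
- manip.move_ptp(position, orientation): joint-space move of the TCP to a pose.
- manip.move_l(position, max_speed=0.15, rot=None, force_limit=None): straight line of the TCP; rot=None keeps the orientation; max_speed is the mean speed in m/s. With force_limit (N) it stops when the force on the tool has changed by that much, and returns True; else False.
- manip.move_joints(angles): joint-space move.
- effector.gripper_open() and effector.grab(): open the fingers fully, or close them until they stop; the grip force is fixed at half the most.
- manip.sleep(seconds).
- kin.solve_ik(position, orientation): joint angles nearest the present ones, or None.
- optics.camera(name): name is "side" or "top"; returns the picture (420x560x3 uint8, red, green, blue); there is no depth.
- optics.camera_model(name): a dict with "camera_matrix" (3x3 intrinsics, pixels), "D" ([k1, k2, p1, p2, k3] as OpenCV has them; the pictures are not rectified), "world_to_cam" (4x4, takes a point from world to camera coordinates). Camera axes: x right, y down, z forward; pixel columns grow to the right and rows downward; lengths in m; the calibration is good to about 2 mm. A picture is of the moment at which its call begins. camera_model takes no time and is no camera call.
A pose or a line that the arm cannot do raises manip.Unreachable and nothing moves.
- job.close_job(): hands the job in; it is judged then, once.
Trained networks look in the newest picture that a camera, given by its name, has taken for a name from the list of things; names that differ only in an ending like _2 or _b are one class to them, and where a whole thing is asked for, a point or a joint stands for the part that bears it (a point fixed in the world has none). Each returns a list of dicts, best first, with "p" (0 to 1); they miss things now and then, are a little off and sometimes report something else, mostly with a low value. They report only what shows in the picture. A call takes as long as a camera call. They do not tell look-alikes from the thing itself.
- spotter.boxes_of(name, camera): "bbox" ([centre column, centre row, width, height] in pixels, round what is visible of it).
Readings, each from a call of its own:
- get_t(): time.
- get_joint_positions(): joint angles.
- get_qvel(): joint speeds.
- get_tau(): joint torques, N m.
- get_position(): TCP position.
- get_eef_rot(): TCP orientation.
- get_contact_force(): force on the tool from outside, world axes, zero at the start.
- get_wrist_torque(): the same for the moment, N m.
- get_opening(): opening from 0.0 (shut) to 1.0 (fully open).
- get_gripper_force(): force on a finger pad.
Only numpy, scipy, OpenCV 4.12 (cv2) and the standard library are available. Lean on these libraries where they do the work, as an engineer would, in place of code of your own. Each camera call takes 0.05 s, during which the arm holds its last target. There are 200 camera calls.

## Task

Hook your fingertips behind the orange far lip of the white ink tray and slide it along the table towards the robot, straight into the plywood dock, until you feel it meet the black sprung stop bar; pull it snug against the stop with about 10 N (6 to 15 N will do, never more) beyond the drag of sliding, for half a second. Leave it square and touching the stop and let go; do not lift it, jam it in the cheeks or spill its bottles, and leave the tumbler, ornament and glue bottle alone.

Things in the scene. Friction and masses are not known exactly. Their poses are not given: they have to be found in the camera images.
- tray: white ink tray, 120 (x) x 180 (y) mm, 5 mm walls 40 mm high, loose on the table, about 0.66 kg with its bottles (hidden, varies), drag about 1 to 6 N. Origin: centre of its underside; x points from its near wall (-60 mm) to its far wall (outer face +60 mm), y along its width, z up. A 22 mm high insert with square wells fills it; two pots in its far row are as high as the lip.
- tray_lip (a point): middle of the top edge of the tray's orange far lip, on its outer (far) face, 45 mm above the tray's underside; the lip is 5 mm thick, stands 5 mm above the walls and runs the full width; axes as the tray
- dock: plywood dock fixed to the table, open to +x, 28 mm high. Origin: on the table, middle of the face of its black stop bar when that is set farthest in; x points out of the dock, z up. The stop is preset 0 to 30 mm out from there: feel for it. Straight cheeks, inner faces at y = +-93 mm, reach to x = 60 mm, then flare to about +-120 mm at x = 110 mm.
- stop (a joint): how far the black stop bar is pressed in from wherever it was preset, 0 at rest, in m: a rubber-faced bar across the dock, 176 mm wide, face 5 to 27 mm above the table, on stiff springs (about 7 N per mm, 8 mm travel). The right pull moves it only about 1.4 mm, so go by the force: 6 to 15 N beyond the tray's drag is right, over 15 N on it damages it.
- ink0: green ink bottle with black cap, 28 mm across, 58 mm tall, standing loose in a well of the tray's near row (tray x = -26 mm, y = -60 mm, underside 5 mm above the tray's), leave it standing there; origin: centre of its underside, z up
- ink1: blue ink bottle with black cap, 28 mm across, 58 mm tall, standing loose in a well of the tray's near row (tray x = -26 mm, y = -20 mm, underside 5 mm above the tray's), leave it standing there; origin: centre of its underside, z up
- ink2: magenta ink bottle with black cap, 28 mm across, 58 mm tall, standing loose in a well of the tray's near row (tray x = -26 mm, y = 20 mm, underside 5 mm above the tray's), leave it standing there; origin: centre of its underside, z up
- ink3: orange ink bottle with black cap, 28 mm across, 58 mm tall, standing loose in a well of the tray's near row (tray x = -26 mm, y = 60 mm, underside 5 mm above the tray's), leave it standing there; origin: centre of its underside, z up
- tumbler: clear glass tumbler, 68 mm across, 90 mm tall, a bystander, leave it alone; origin: centre of its underside, z up
- ornament: white ball ornament with blue bands on a small wooden foot, 68 mm across, 84 mm tall, a bystander, leave it alone; origin: centre of its underside, z up
- glue: white glue bottle, 40 mm across, 100 mm tall, a bystander, leave it alone; origin: centre of its underside, z up
Mind the look-alikes: they are no part of the job. Several things have the shape of the tray; the one meant has the colours described above.

How it is judged:
On the way, in this order (a step that is already met when the one before it is completed fails the run):
1. the tray slides into the dock (its near wall between the straight cheeks) while the fingers pull on it from behind its far lip (x of tray in the frame of dock below 0.118 m and contact force between the fingers and tray above 0.3 N and x of the grasp point in the frame of tray above 0.035 m), for 0.1 s.
2. the tray is pulled snug: it presses on the stop with more than 6 N for 0.3 s (contact force between tray and stop above 6 N), for 0.3 s.
At the end, for the whole second after the job is handed in: The tray rests in the dock touching the stop, within 6 mm of the dock's centre line, square within 0.05 rad, flat on the table and at rest; all four bottles stand upright (within 0.3 rad) in the tray (contact force between tray and stop above 0.2 N and x of tray in the frame of dock between 0.057 and 0.0925 m and y of tray in the frame of dock between -0.006 and 0.006 m and angle between the x axis of tray and the x axis of dock, either way round below 0.05 rad and angle between tray's own z axis and vertical below 0.05 rad and linear speed of tray below 0.01 m/s and angle between each of ink0, ink1, ink2, ink3's own z axis and vertical below 0.3 rad and horizontal distance between each of ink0, ink1, ink2, ink3 and tray below 0.09 m and height (world z) of each of ink0, ink1, ink2, ink3 below 0.02 m).
It fails at once if the tray presses on the stop with more than 15 N (contact force between tray and stop above 15 N).
It fails at once if the tray is jammed against the dock's cheeks with more than 25 N (contact force between tray and dock above 25 N).
It fails at once if the tray is lifted more than 15 mm or tipped (height (world z) of tray above 0.015 m or angle between tray's own z axis and vertical above 0.15 rad).
It fails at once if a bottle in the tray is knocked over (angle between any of ink0, ink1, ink2, ink3's own z axis and vertical above 0.6 rad).
It fails at once if a bystander is moved more than 20 mm or tipped (distance of any of tumbler, ornament, glue from where it was at the start of the episode above 0.02 m or angle between any of tumbler, ornament, glue's own z axis and vertical above 0.3 rad).
It also fails if it takes over 51 s, if anything falls off the work surface, if the arm or the gripper's body presses on something with over 40 N, if the wrist force passes 120 N, or if a joint passes its speed limit or range.

## Working session

There is one attempt and no reset: what is moved stays moved. The work goes in short steps, each a Python script; the robot and the scene stay as the last script left them, time stands still between calls to the robot, and variables do not carry over. Pictures are saved under pics/ and viewed, at most 10 in all, crops included, and the job is handed in when it is done.

```bash
mkdir -p pics; python3 - <<'E'
from bench import *
import cv2,numpy as np
for c in ("top","side"):
    im=optics.camera(c); cv2.imwrite(f"pics/{c}0.png",im[:,:,::-1])
    m=optics.camera_model(c); print(c,np.round(m["camera_matrix"],1).tolist(),m["D"],np.round(m["world_to_cam"],3).tolist())
    for n in ("tray","dock","ink0","tumbler","ornament","glue"):
        print(n,[(np.round(d["bbox"]).tolist(),round(d["p"],2)) for d in spotter.boxes_of(n,c)])
print(get_t(),get_position(),get_eef_rot())
E
```

```text
top [[399.4, 0.0, 280.7], [0.0, 399.4, 201.7], [0.0, 0.0, 1.0]] [-0.1197837  0.         0.         0.         0.       ] [[-0.014, -1.0, -0.008, -0.002], [-0.989, 0.015, -0.15, 0.566], [0.151, 0.005, -0.989, 0.985], [0.0, 0.0, 0.0, 1.0]]
tray [([398.0, 246.0, 67.0, 79.0], 0.94), ([267.0, 207.0, 79.0, 62.0], 0.81), ([171.0, 310.0, 75.0, 86.0], 0.76)]
dock [([271.0, 270.0, 110.0, 81.0], 0.91)]
ink0 [([292.0, 210.0, 8.0, 13.0], 0.65), ([275.0, 214.0, 14.0, 11.0], 0.54), ([245.0, 223.0, 15.0, 8.0], 0.4)]
tumbler [([339.0, 198.0, 25.0, 28.0], 0.89), ([223.0, 136.0, 17.0, 22.0], 0.68)]
ornament [([193.0, 226.0, 23.0, 25.0], 0.74)]
glue [([221.0, 137.0, 14.0, 20.0], 0.6)]
side [[389.9, 0.0, 280.7], [0.0, 389.9, 206.7], [0.0, 0.0, 1.0]] [-0.05792832  0.          0.          0.          0.        ] [[-0.94, -0.342, 0.004, 0.533], [-0.234, 0.636, -0.735, 0.175], [0.249, -0.692, -0.678, 0.781], [0.0, 0.0, 0.0, 1.0]]
tray [([280.0, 231.0, 64.0, 73.0], 0.84), ([378.0, 361.0, 130.0, 117.0], 0.75), ([357.0, 157.0, 81.0, 55.0], 0.69)]
dock [([357.0, 243.0, 84.0, 98.0], 0.65)]
ink0 [([287.0, 244.0, 14.0, 20.0], 0.7), ([294.0, 216.0, 10.0, 16.0], 0.69), ([292.0, 230.0, 13.0, 20.0], 0.46)]
tumbler [([304.0, 171.0, 30.0, 40.0], 0.75)]
ornament [([276.0, 299.0, 41.0, 40.0], 0.73)]
glue [([184.0, 238.0, 21.0, 39.0], 0.59)]
0.7 [ 0.29195326 -0.58075007  0.23132401] [1.23065319e-05 9.73001048e-01 2.30800696e-01 9.32739704e-06]
```

```bash
python3 - <<'E'
import cv2
a=cv2.imread("pics/top0.png")[110:360,120:450]
cv2.imwrite("pics/topc.png",cv2.resize(a,None,fx=2.4,fy=2.4,interpolation=cv2.INTER_CUBIC))
a=cv2.imread("pics/side0.png")[120:340,150:450]
cv2.imwrite("pics/sidec.png",cv2.resize(a,None,fx=2.6,fy=2.6,interpolation=cv2.INTER_CUBIC))
E
```

```text
(no output)
```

View pics/topc.png

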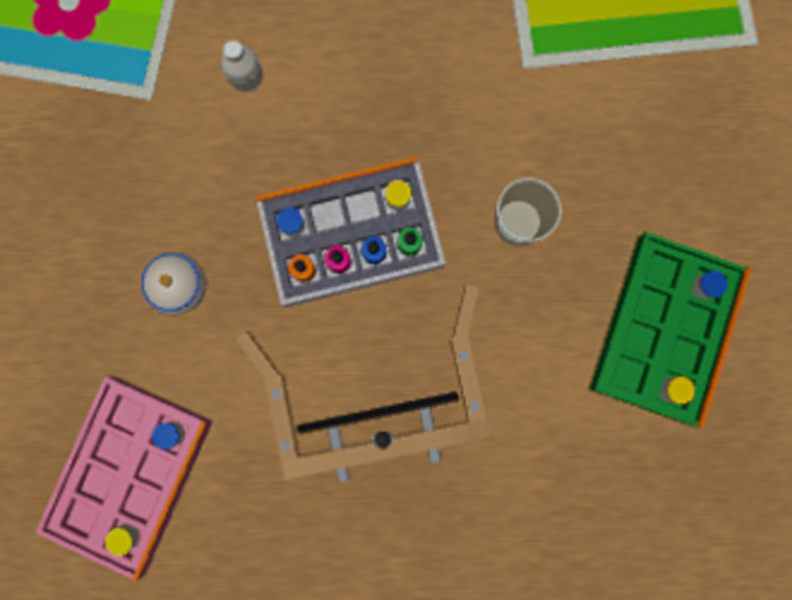

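View pics/sidec.png

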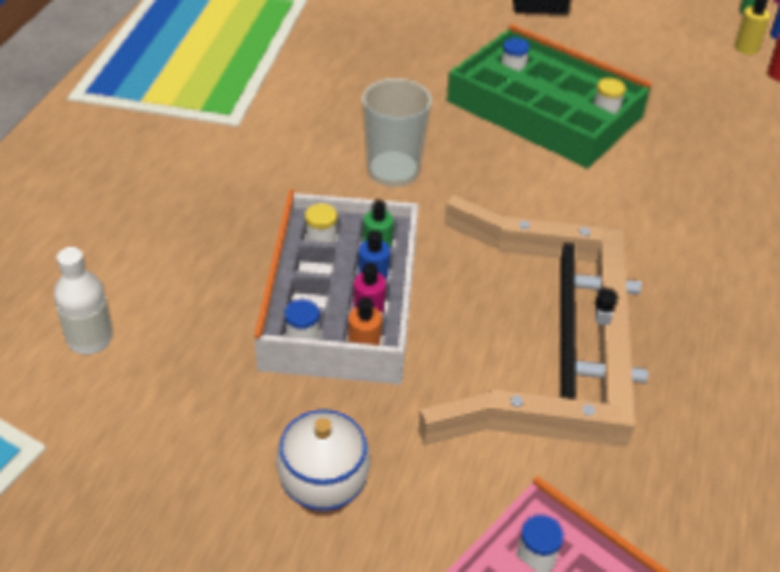

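The top crop shows the white tray with its orange lip running (258,199)–(418,160) and its near wall (285,304)–(444,265). The dock's cheek bends are at (283,378) and (454,340). The green and pink trays are look-alikes. The side crop agrees, with the lip at (291,193)–(258,333). I'll fit both poses from these points.

```bash
cat > h.py <<'E'
import cv2,numpy as np
from scipy.optimize import least_squares
from bench import *
def proj(c,P):
    m=optics.camera_model(c);W=np.array(m["world_to_cam"])
    return cv2.projectPoints(np.float64(P).reshape(-1,3),cv2.Rodrigues(W[:3,:3])[0],W[:3,3],np.float64(m["camera_matrix"]),np.float64(m["D"]))[0][:,0]
def w(p,L):
    c,s=np.cos(p[2]),np.sin(p[2]);L=np.float64(L).reshape(-1,3)
    return np.c_[p[0]+c*L[:,0]-s*L[:,1],p[1]+s*L[:,0]+c*L[:,1],L[:,2]]
def fit(obs,x0):  # obs: list of (cam,local pt fn(s) or pt,pixel)
    f=lambda p:np.concatenate([(proj(c,w(p,[L[0]+(p[3] if st else 0),L[1],L[2]]))[0]-px) for c,L,px,st in obs])
    r=least_squares(f,x0,loss="soft_l1");return r.x,np.round(f(r.x).reshape(-1,2),1)
T=lambda u,v:np.array([120+(u+.5)/2.4-.5,110+(v+.5)/2.4-.5])
S=lambda u,v:np.array([150+(u+.5)/2.6-.5,120+(v+.5)/2.6-.5])
E
python3 - <<'E'
from h import *
t=lambda a,b,c:(a,b,c)
tr=[("top",(.06,.09,.045),T(258,199),0),("top",(.06,-.09,.045),T(418,159),0),("top",(-.06,.09,.04),T(285,305),0),("top",(-.06,-.09,.04),T(444,265),0),
("side",(.06,-.09,.045),S(291,192),0),("side",(.06,.09,.045),S(258,335),0),("side",(-.06,-.09,.04),S(418,206),0),("side",(-.06,.09,.04),S(403,350),0)]
p,r=fit(tr,[.6,0,.2,0]);print("tray",p,r.tolist())
d=[("top",(.06,.093,.028),T(284,378),0),("top",(.06,-.093,.028),T(453,342),0),("top",(.11,.12,.028),T(250,333),0),("top",(.11,-.12,.028),T(466,286),0),
("top",(0,.088,.027),T(298,427),1),("top",(0,-.088,.027),T(457,394),1),("side",(.06,.093,.028),S(491,393),0),("side",(.11,.12,.028),S(424,411),0),
("side",(0,.088,.027),S(561,396),1),("side",(0,-.088,.027),S(563,244),1)]
p,r=fit(d,[.4,0,.2,.01]);print("dock",p,r.tolist())
# stations by box center
for n,tp,sd,h in (("tumbler",(339,198),(304,171),.045),("orn",(193,226),(276,299),.045),("glue",(222,138),(184,238),.05)):
    f=lambda q:np.concatenate([proj("top",[*q,h])[0]-tp,proj("side",[*q,h])[0]-sd])
    q=least_squares(f,[.6,0]);print(n,q.x,q.fun)
E
```

```text
tray [0.55423436 0.02840412 0.23358318 0.        ] [[-0.8, -0.3], [-0.0, -0.5], [-1.2, 0.7], [0.8, 0.2], [-0.4, -1.4], [-0.8, -0.3], [0.5, -1.3], [1.1, 0.7]]
dock [0.36097292 0.00302479 0.1843041  0.00463426] [[-1.5, -1.3], [-0.8, -0.6], [-1.1, 0.3], [0.0, 1.6], [-1.4, -0.7], [0.0, -0.6], [0.4, -1.4], [0.3, -1.0], [0.9, -0.7], [0.5, -1.1]]
tumbler [ 0.56725978 -0.16112427] [ 0.34712119  1.98734706 -1.96414557 -0.49017622]
orn [0.49843801 0.22151996] [-2.29233138  2.74876804 -1.31615694 -2.68373841]
glue [0.73322748 0.14788896] [-2.13182063  1.2693388  -0.34417816 -2.78508004]
```

```bash
cat >> h.py <<'E'
TR=np.array([.55423,.02840,.23358]); DK=np.array([.36097,.00302,.18430])
def q(yaw): return [0,np.cos(yaw/2),np.sin(yaw/2),0]
def shot(c,n,box,k):
    im=optics.camera(c)[:,:,::-1];u0,u1,v0,v1=box
    cv2.imwrite(f"pics/{n}.png",cv2.resize(im[v0:v1,u0:u1],None,fx=k,fy=k,interpolation=cv2.INTER_CUBIC))
E
python3 - <<'E'
from h import *
P=w(TR,[.092,0,.20])[0]; 
for y in (TR[2],TR[2]+np.pi):print(kin.solve_ik(P,q(y)))
best=min((y for y in (TR[2],TR[2]+np.pi) if kin.solve_ik(P,q(y)) is not None),key=lambda y:abs(kin.solve_ik(P,q(y))[6]))
manip.move_ptp(P,q(best)); print(best,get_t(),get_contact_force())
P[2]=.06; manip.move_l(P,.12)
shot("top","t1",(180,400,130,300),3.5); shot("side","s1",(170,450,120,340),2.6)
print(get_t(),get_position(),get_contact_force(),get_opening())
E
```

```text
[-0.14304789  0.65414291  0.03807431  1.56425916 -0.02903389  0.9237434
 -1.43253834]
[ 0.29444071  0.7528952  -0.74150018  1.54985795  0.55785641  1.06002484
  1.21362051]
3.375172653589793 3.2583 [ 0.33255137 -0.33748407  0.00617742]
4.675 [0.64430945 0.04982078 0.06090414] [-0.40477397  0.18522191  0.38668245] 0.9973351933477073
```

View pics/s1.png

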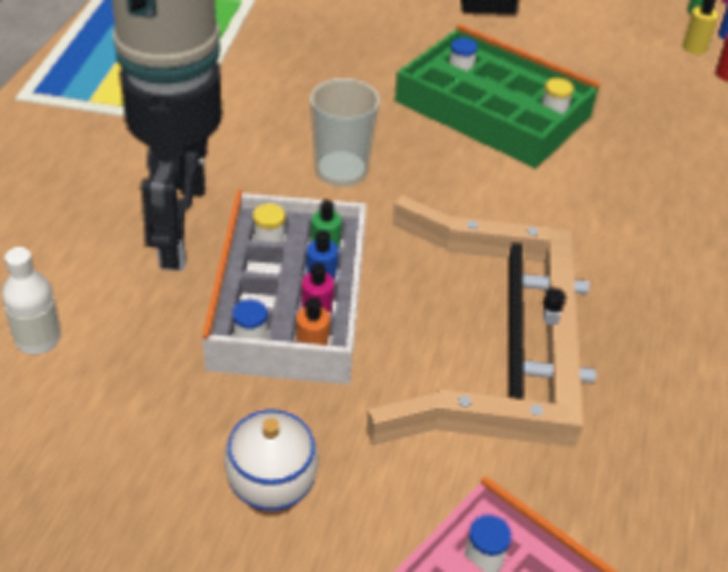

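View pics/t1.png

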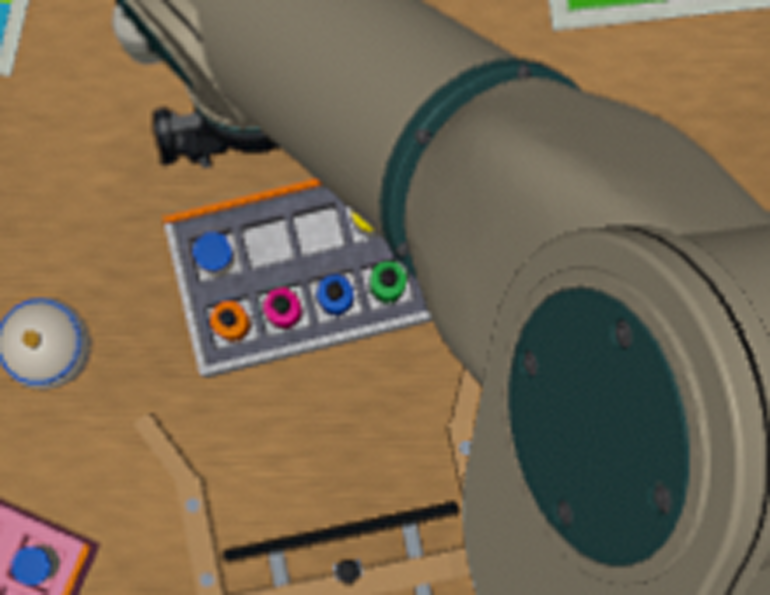

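The side crop shows the fingers open and clear behind the orange lip, with the right gap and the glue well away. The top view is partly hidden by the arm. I'll descend and touch the lip.

```bash
python3 - <<'E'
from h import *
P=w(TR,[.092,0,.004])[0]
print(manip.move_l(P,.06,force_limit=6),get_position(),get_contact_force())
c=manip.move_l(w(TR,[.066,0,.004])[0],.02,force_limit=1.5)
p=get_position(); d=p-[TR[0],TR[1],0];u=np.array([np.cos(TR[2]),np.sin(TR[2]),0])
print(c,p,"tray x of tcp",d@u,get_contact_force(),get_t())
print(kin.solve_ik(w(DK,[.13,0,.004])[0],q(DK[2]+np.pi)))
shot("side","s2",(190,400,140,300),3.6)
E
```

```text
False [0.6441124  0.04980242 0.00443385] [-0.64262476 -1.07037636 -0.41306869]
True [0.62299104 0.04474643 0.00371434] tray x of tcp 0.07067733584653113 [ 0.14836386 -0.50905989  0.83598914] 6.7417
[ 0.16982412  0.83507044 -0.42381515  2.10234452  0.91203553  0.39579944
  0.75818047]
```

View pics/s2.png

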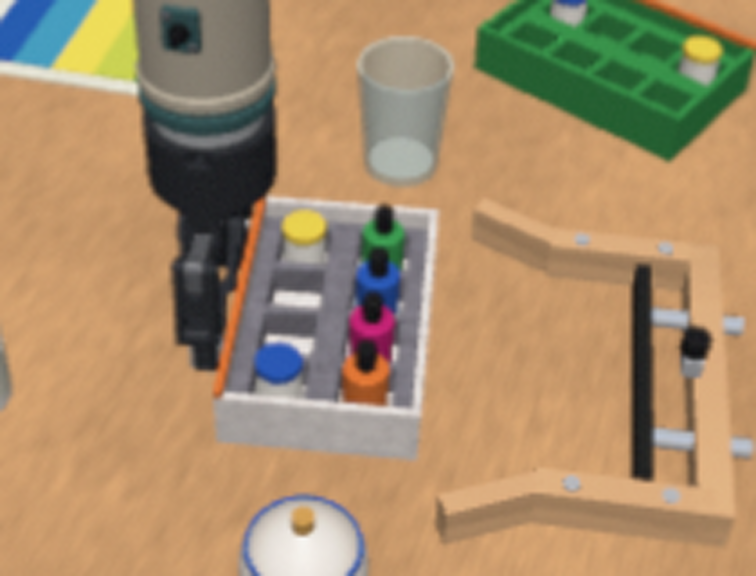

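Contact came at tray x = 70.7 mm, and lip plus half a finger should give about 71 mm, so the fit holds. Next I'll pull towards the dock while lining up with it.

```bash
cat >> h.py <<'E'
def inD(p,a):
    return [DK[0]+np.cos(DK[2])*a[0]-np.sin(DK[2])*a[1],DK[1]+np.sin(DK[2])*a[0]+np.cos(DK[2])*a[1],DK[2]+a[2]]
def go(a,v=.03,fl=None,z=.004,off=.0707):  # tray pose in dock frame
    T_=inD(None,a);return manip.move_l(w(T_,[off,0,z])[0],v,rot=q(T_[2]+np.pi),force_limit=fl)
uD=np.array([np.cos(DK[2]),np.sin(DK[2]),0]);vD=np.array([-uD[1],uD[0],0])
def rd(n=6):
    F=np.mean([get_contact_force() for _ in range(n)],0);p=get_position()-[DK[0],DK[1],0]
    return np.round([p@uD-.0707,p@vD,F@uD,F@vD,F[2],get_t()],4)
E
python3 - <<'E'
from h import *
print(rd())
for a in ((.180,-.007,.03),(.160,-.002,.0),(.140,0,0)): print(go(a,fl=25),rd())
im=optics.camera("side");cv2.imwrite("pics/s3raw.png",im[:,:,::-1]);shot("side","s3",(210,420,140,300),3.6)
im=optics.camera("top");cv2.imwrite("pics/t3raw.png",im[:,:,::-1])
E
```

```text
[ 0.1945 -0.007  -0.0321  0.1861 -0.1058  6.7917]
False [ 1.7950e-01 -4.8000e-03  2.8190e-01 -9.9100e-02 -4.3840e-01  7.4333e+00]
False [ 1.5960e-01 -2.0000e-03 -4.6270e-01  3.3860e-01  2.1080e-01  8.2583e+00]
False [ 0.1396 -0.      0.2937  0.4016  0.3167  9.075 ]
```

View pics/s3.png

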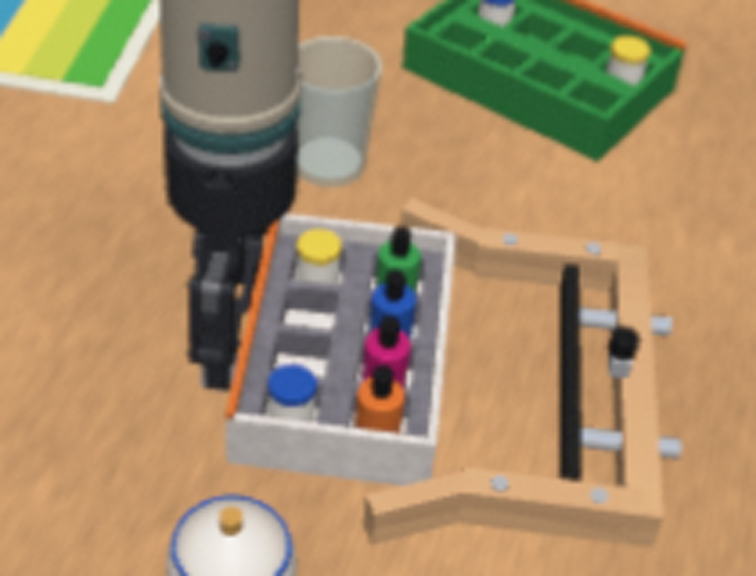

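The tray came along squarely. Its near wall is between the flares, with top corners at (453,233) and (436,440) and lip ends at (278,222) and (231,416). I'll check the offset with a fit.

```bash
python3 - <<'E'
from h import *
S3=lambda u,v:np.array([210+(u+.5)/3.6-.5,140+(v+.5)/3.6-.5])
tr=[("side",(.06,-.09,.045),S3(279,220),0),("side",(.06,.09,.045),S3(230,417),0),("side",(-.06,-.09,.04),S3(454,233),0),("side",(-.06,.09,.04),S3(436,440),0)]
p,r=fit(tr,[.5,.03,.18,0]);d=w([0,0,-DK[2]],[*(p[:2]-DK[:2]),0])[0]
print(p,"in dock",d,p[2]-DK[2],r.tolist())
a=cv2.imread("pics/t3raw.png")[170:330,190:360];cv2.imwrite("pics/t3.png",cv2.resize(a,None,fx=3.7,fy=3.7,interpolation=cv2.INTER_CUBIC))
E
```

```text
[0.49526718 0.02930015 0.1963659  0.        ] in dock [0.13683889 0.001224   0.        ] 0.012065896108667123 [[-1.4, -3.2], [-0.4, -0.4], [0.4, 0.0], [1.1, 1.9]]
```

View pics/t3.png

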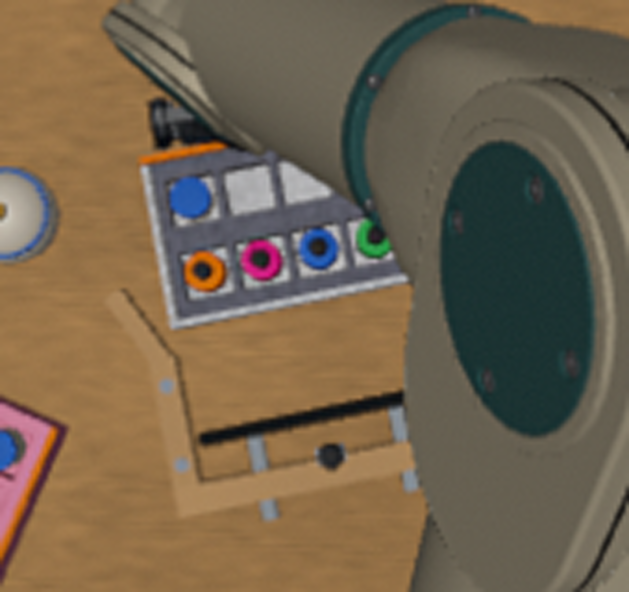

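The fits put the tray about 1 mm to the left and square. I'll correct that on the way in, then measure the drag with slow steps.

```bash
python3 - <<'E'
from h import *
print(go((.118,-.0012,0),.02,fl=12),rd())
for x in (.112,.106,.100,.094,.090,.086,.082,.079): 
    c=go((x,-.0012,0),.012,fl=10);r=rd();print(c,r)
    if c or r[2]>7: break
E
```

```text
False [ 1.1790e-01 -1.2000e-03  5.1680e-01  2.9990e-01  4.2940e-01  1.0475e+01]
False [ 1.1150e-01 -1.3000e-03  1.2094e+00  7.8730e-01 -9.1720e-01  1.1125e+01]
False [ 1.0560e-01 -1.3000e-03  4.5030e-01  7.1400e-02  6.2280e-01  1.1775e+01]
False [ 9.9700e-02 -1.2000e-03  9.9510e-01  6.0750e-01  6.7710e-01  1.2425e+01]
False [ 9.3600e-02 -1.2000e-03 -3.2300e-02  5.8020e-01  1.4310e-01  1.3075e+01]
False [ 8.97000e-02 -1.20000e-03 -3.07500e-01  5.70000e-03  6.13600e-01
  1.35583e+01]
False [ 8.57000e-02 -1.20000e-03  6.94800e-01 -1.99600e-01  6.04000e-01
  1.40417e+01]
False [ 8.1700e-02 -1.2000e-03  8.3090e-01 -4.1170e-01  6.5960e-01  1.4525e+01]
False [ 7.8700e-02 -1.2000e-03  9.8650e-01  3.4890e-01 -5.2300e-02  1.4925e+01]
```

```bash
python3 - <<'E'
from h import *
for fl in (2,3,4,5,6,7):
    x=rd(2)[0]
    c=go((x-.004 if fl<5 else .058,-.0012,0),.008,fl=fl);r=rd();print(fl,c,r)
    if not c and fl>=5:break
    if c and r[2]>3.5: break
E
```

```text
2 False [ 7.45000e-02 -1.20000e-03  4.65200e-01 -4.66200e-01 -8.39700e-01
  1.56167e+01]
3 False [ 7.03000e-02 -1.20000e-03  3.01500e-01  4.08100e-01  1.39370e+00
  1.62917e+01]
4 False [ 6.62000e-02 -1.10000e-03  1.04490e+00  5.11100e-01 -2.33700e-01
  1.69667e+01]
5 True [ 6.59000e-02 -4.00000e-04  1.45530e+00 -8.41000e-02  7.88900e-01
  1.74917e+01]
6 True [ 6.59000e-02 -3.00000e-04  1.66610e+00  9.00200e-01  8.12200e-01
  1.80583e+01]
7 True [ 6.6000e-02 -2.0000e-04  1.2646e+00 -3.8500e-02  1.8890e+00  1.8675e+01]
```

```bash
python3 - <<'E'
from h import *
shot("side","s4",(230,440,140,300),3.6)
F=[]
for _ in range(20): F.append(get_contact_force())
F=np.array(F);print((F@uD).mean(),(F@uD).std(),(F@vD).mean(),F[:,2].mean(),get_wrist_torque(),get_joint_positions(),get_eef_rot(),q(DK[2]+np.pi),get_t())
E
```

```text
1.9074816402544617 2.220446049250313e-16 0.1225263592270073 1.2685780896487 [-0.00720069 -0.30975971  0.1134938 ] [ 0.16885325  0.83514152 -0.41966548  2.09400911  0.90784872  0.38854708
  0.76921232] [ 0.00516941 -0.09343573  0.99560995  0.00196663] [0, np.float64(-0.09201963819257834), np.float64(0.9957571923852255), 0] 18.725
```

View pics/s4.png

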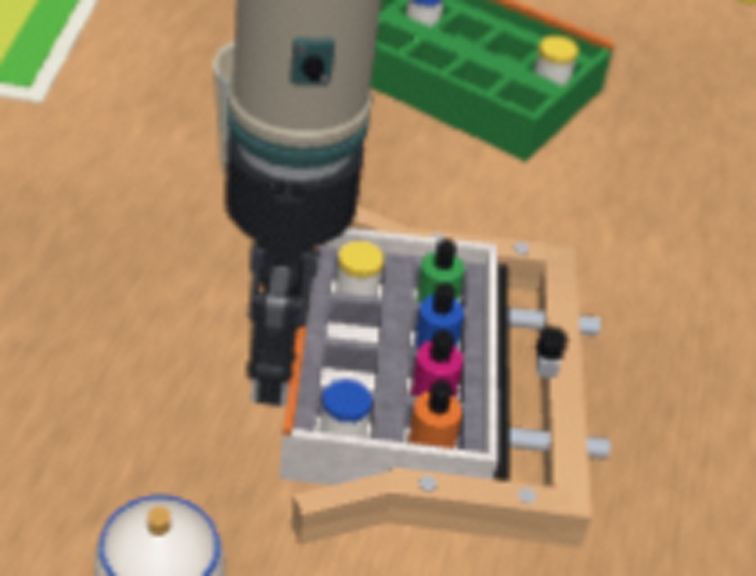

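The side view shows the tray square between the cheeks, its near wall at the black bar and all bottles standing. From here I'll load the stop in small steps, averaging the force over time.

```bash
cat >> h.py <<'E'
def rt(n=6,dt=.02):
    A=[]
    for _ in range(n):
        manip.sleep(dt);F=get_contact_force();p=get_position()-[DK[0],DK[1],0];A.append([p@uD-.0707,p@vD,F@uD,F@vD,F[2]])
    return np.round(np.r_[np.mean(A,0),get_t()],4)
E
python3 - <<'E'
from h import *
r=rt();print(r)
for i in range(8):
    x=.0662-.0003*i
    c=go((x,-.0008,0),.006,fl=5);r=rt();print(round(x,4),c,r)
    if r[2]>6: break
E
```

```text
[ 6.6000e-02 -2.0000e-04  1.7096e+00 -3.7600e-02  8.9190e-01  1.8825e+01]
0.0662 False [ 6.60000e-02 -8.00000e-04  8.03200e-01  2.63700e-01 -3.56100e-01
  1.91917e+01]
0.0659 False [ 6.59000e-02 -8.00000e-04  1.68250e+00 -5.75000e-02 -1.36390e+00
  1.95417e+01]
0.0656 False [ 6.59000e-02 -8.00000e-04  2.80780e+00 -3.22900e-01 -1.67590e+00
  1.98917e+01]
0.0653 False [ 6.57000e-02 -8.00000e-04  3.76830e+00 -5.20000e-03 -1.98370e+00
  2.02417e+01]
0.065 False [ 6.55000e-02 -8.00000e-04  5.13300e+00 -4.16500e-01 -1.89160e+00
  2.05917e+01]
0.0647 False [ 6.54000e-02 -8.00000e-04  4.89850e+00 -2.76600e-01 -2.00250e+00
  2.09417e+01]
0.0644 False [ 6.54000e-02 -8.00000e-04  6.15870e+00 -6.15300e-01 -1.99880e+00
  2.12917e+01]
```

```bash
python3 - <<'E'
from h import *
for i in range(9):
    x=.0641-.0003*i
    c=go((x,-.0008,0),.006,fl=4);r=rt();print(round(x,4),c,r)
    if r[2]>10.8 or c: break
if not c:
    for _ in range(3): print(rt(5,.05))
E
```

```text
0.0641 False [ 6.53000e-02 -8.00000e-04  6.50250e+00 -7.39200e-01 -1.87560e+00
  2.16417e+01]
0.0638 False [ 6.52000e-02 -8.00000e-04  6.56430e+00 -9.31700e-01 -1.77930e+00
  2.19917e+01]
0.0635 False [ 6.52000e-02 -8.00000e-04  7.04520e+00 -1.13210e+00 -1.95160e+00
  2.23417e+01]
0.0632 False [ 6.51000e-02 -8.00000e-04  7.35850e+00 -7.91500e-01 -1.63190e+00
  2.26917e+01]
0.0629 False [ 6.51000e-02 -8.00000e-04  7.76010e+00 -1.12460e+00 -2.17950e+00
  2.30417e+01]
0.0626 False [ 6.50000e-02 -8.00000e-04  8.18600e+00 -1.35740e+00 -2.00230e+00
  2.33917e+01]
0.0623 False [ 6.50000e-02 -8.00000e-04  8.29410e+00 -1.32240e+00 -1.58940e+00
  2.37417e+01]
0.062 False [ 6.49000e-02 -8.00000e-04  8.68410e+00 -1.17790e+00 -2.10970e+00
  2.40917e+01]
0.0617 False [ 6.49000e-02 -8.00000e-04  9.37890e+00 -1.67460e+00 -1.44910e+00
  2.44417e+01]
[ 6.49000e-02 -8.00000e-04  9.07290e+00 -1.92400e+00 -1.26030e+00
  2.46917e+01]
[ 6.48000e-02 -8.00000e-04  8.98000e+00 -1.56950e+00 -1.98120e+00
  2.49417e+01]
[ 6.49000e-02 -8.00000e-04  9.44530e+00 -1.58560e+00 -2.23830e+00
  2.51917e+01]
```

```bash
python3 - <<'E'
from h import *
for i in range(6):
    x=.0612-.0005*i
    c=go((x,-.0008,0),.006,fl=4);r=rt();print(round(x,4),c,r)
    if r[2]>11.3 or c: break
for _ in range(3): print(rt(5,.05))
E
```

```text
0.0612 False [ 6.47000e-02 -8.00000e-04  1.00971e+01 -1.54290e+00 -1.72530e+00
  2.55417e+01]
0.0607 False [ 6.46000e-02 -8.00000e-04  9.96490e+00 -1.62620e+00 -1.91900e+00
  2.58917e+01]
0.0602 False [ 6.45000e-02 -7.00000e-04  1.11098e+01 -1.98840e+00 -1.70510e+00
  2.62417e+01]
0.0597 False [ 6.45000e-02 -8.00000e-04  1.18646e+01 -2.05300e+00 -1.54410e+00
  2.65917e+01]
[ 6.44000e-02 -8.00000e-04  1.16909e+01 -1.72830e+00 -1.51620e+00
  2.68417e+01]
[ 6.45000e-02 -8.00000e-04  1.14642e+01 -2.18020e+00 -1.84980e+00
  2.70917e+01]
[ 6.45000e-02 -8.00000e-04  1.14569e+01 -1.97840e+00 -2.01770e+00
  2.73417e+01]
```

The pull was held for more than 0.7 s at about 11.5 N, which is roughly 10 N net and matches 1.5 mm of travel. I'll let go slowly, clear the lip and check.

```bash
python3 - <<'E'
from h import *
go((.0665,-.0008,0),.003);print(rt())
go((.085,-.0008,0),.03);print(rt(3))
go((.085,-.0008,0),.1,z=.15);print(rt(3))
go((.14,-.0008,0),.15,z=.2)
shot("side","s5",(230,440,140,300),3.6)
print(get_t())
E
```

```text
[ 6.59000e-02 -1.00000e-03  1.18100e-01  1.35900e-01 -8.46000e-02
  2.98583e+01]
[ 8.4700e-02 -8.0000e-04  3.6340e-01  3.9610e-01  6.1100e-01  3.0675e+01]
[ 8.46000e-02 -8.00000e-04 -6.54000e-02 -1.22300e-01  6.98000e-02
  3.23333e+01]
33.025
```

View pics/s5.png

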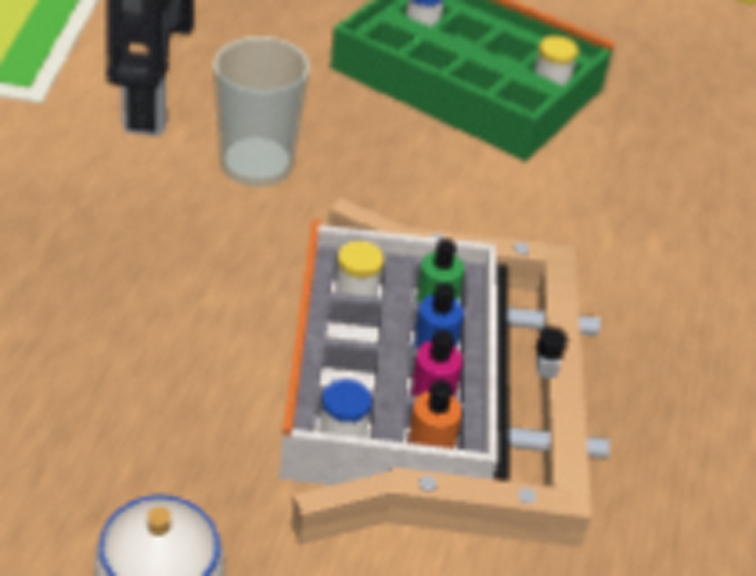

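The tray sits square against the black bar at (503,370), all four bottles are upright, and the tumbler and ornament haven't moved. I'll hand the job in.

```bash
python3 -c "
from bench import *
print(job.close_job(),get_t())"
```

```text
the job is handed in; nothing more can be done
the job is handed in; nothing more can be done
```

I pulled the white tray into the dock, held it against the stop at an estimated 10 N beyond drag for over half a second, and let go with it square and its bottles upright; the job is handed in, but no verdict was shown.

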